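# Hold a casting home in its fixture corner against the spring ejector

### The arm

A 7-joint arm with a two-finger parallel gripper is mounted at the origin on a cart in front of the work surface, level with it; the furniture and walls round the work are solid. World frame = base frame: x ahead of the robot, y to its left, z up, the work surface at z = 0. Lengths are in m, angles in rad, forces in N, time in s.
With the tool pointing down it reaches from about 0.4 to 0.85 m from the base axis. Payload 6.9 kg.
Tool frame: the origin (TCP) lies at the very end of the fingers, on their centre line; the grasp point (between the pads) lies 19 mm behind it (ctrl.hold_point_z is the distance from the TCP to the grasp point, in m); z points along the fingers, y is the direction in which the jaws open and shut (so a half turn about z gives the same grasp; the last joint's range is limited). The gripper opens to 85 mm and grips with 20 to 120 N. Pads are 22 mm wide; open, the fingers measure 114 mm over their backs; the gripper's body (76 mm by 85 mm) begins 54 mm behind the grasp point. The pads swing forward as they close: fully open they stand 13 mm farther back than shut.
Start: joints at [-1.03, 0.507, -0.238, 1.5, 0.126, 1.149, -0.155], TCP at [0.263, 0.567, 0.231] pointing down, gripper open.
Joint ranges: [-3.08, 3.08], [-0.24, 2.05], [-1.43, 1.35], [0, 2.5], [-1.52, 4.66], [0.17, 1.96], [-2.89, 2.89]. Speed limits (rad/s): [2.39, 2.39, 3.14, 3.14, 3.14, 3.14, 3.14].

### API

Orientations are given as [roll, pitch, yaw] about the fixed x, y, z axes, in that order (R = Rz(yaw) Ry(pitch) Rx(roll)).
In Python, from rig import ctrl gives the robot as it stands. The module is installed in compiled form; this text tells all that it offers.
- The arm moves only by the tool jog_arm, never from a script. Its argument "rows" is text: rows parted by semicolons, each of 4 numbers parted by spaces: the shift along the tool's x, y, z in m, then the turn about the tool's z in degrees. A call has exactly 10 rows; each row shifts and turns the commanded pose from where the row before left it, along the tool's axes as they then stand; what a row does not reach is not made up. A row lasts 1/8 s, in which the tool goes at most 62.5 mm and 10.7 degrees, less where a joint would pass 70% of its speed; a pose out of reach is approached as far as the arm can. A call is refused whole if a number of a shift passes 0.0625 or a number of a turn 10.7, either way. A call with a gripper value outside its range is refused whole. "gripper" is the finger opening in m, from 0 to 0.0854, set as the call begins (left out, the last holds). The fingers move at their own pace and stop on an object; "squeeze" is the grip in N (left out, the last holds). Time passes only in rows, so rows that do not move let the fingers close, or fill a call up. It gives the time, the measured TCP pose, the force and the opening at its end, in the units of the state.
- ctrl.state(): the state, without advancing time (a new reading comes with each control period).
- ctrl.get_image(name): name is "side" or "top" or "wrist"; returns a dict with "image" (400x640x3 uint8, red, green, blue), "range_z" (400x640 float32, m along the optical axis (not along the pixel's ray), 0 where there is no reading), "intrinsics" (3x3 intrinsics, pixels), "world_from_camera" (4x4, takes a point from camera to world coordinates). Camera axes: x right, y down, z forward; pixel columns grow to the right and rows downward; lengths in m; the calibration is good to about 2 mm. A picture is of the moment at which its call begins.
- ctrl.sign_off(): hands the job in, once; it reports no verdict.
The state is a dict: "t": time; "joints": joint angles; "qvel": joint speeds; "joint_torque": joint torques, N m; "eef_pos": TCP position; "eef_rot": TCP orientation; "wrist_force": force on the tool from outside, world axes, zero at the start; "torque": the same for the moment, N m; "gripper_width": opening from 0.0 (shut) to 1.0 (fully open).
Only numpy, scipy, OpenCV 4.12 (cv2) and the standard library are available. Lean on these libraries where they do the work, as an engineer would, in place of code of your own. Each camera call takes 0.05 s, during which the arm holds its last target. There are 200 camera calls.

### The job

Push the casting that lies loose on the fixture plate square into the fixture's corner: its side against the end stop and its long edge back against the two fence pads, so that the spring ejector between them is pressed level. Keep it pressed against the fence with a steady push between 8 and 25 newtons for at least three seconds as a third hand, so that the fitter can swing the strap over and tighten it; finish while still pressing, without letting go, and leave everything else on the bench where it is.

Things in the scene. Friction and masses are not known exactly. Their poses are not given: they have to be found in the camera images.
- fixture: Locating fixture fixed to the bench. Origin: on the bench below the corner where its two locating faces meet. +x points square into the fence (away from the robot), +y square into the end stop (left), z up. Dark, oiled steel plate (friction about 0.15) 275 x 275 mm, top at z 12, x -215 to +60, y -200 to +75. A strap clamp, swung aside, stands outside the corner: x -63 to +40, y +39 to +65, up to z 73.
- fence: Fence of the fixture, same axes; origin in the corner, on the plate top. Locating face = plane x 0: two steel pads 18 mm wide at y -18 and -96 mm, 2 to 23 mm above the plate; between them a brass spring ejector. The bar behind spans x +3 to +27, y -137 to +23 mm and is 26 mm tall, screw heads 6 mm more.
- end_stop: End stop of the fixture, same axes and origin as the fence. Locating face = plane y 0: one round button 16 mm across at x -50 mm, 14 mm above the plate. The block behind it spans x -83 to -17, y +4 to +24 mm, 26 mm tall, screw heads 6 mm more.
- ejector (a joint): Spring ejector: brass plate 36 mm wide, 18 tall, centre at y -57 mm, 13 mm above the plate, sliding along the fixture's x. 0 m: at rest, 6 mm proud of the pads; 0.006: level with them (limit 0.008). Pushes back with 4.5 N at 0 plus 1 N per mm, about 10.5 N when level, so the casting (about 1 N of friction) comes off the pads if let go; the rigid pads carry any further push.
- casting: The casting to be held: grey die-cast ribbed frame, 99.2 mm along x, 113.2 along y, 30 tall, 0.2 to 0.37 kg, loose and askew on the fixture plate (two like it lie elsewhere). For contact a solid block. Origin: centre of its underside. Home in the corner its axes run along the fixture's, the 113 mm side along the fence, origin at x -49.6, y -56.6, z 12 mm in the fixture's frame.
- casting_next: Bystander to be left alone: casting, 99 x 113 x 30 mm, lying at the front right. Origin at the centre of its underside.
- caliper: Bystander to be left alone: caliper, 235 mm long, lying flat at the right. Origin at the centre of its underside.
- brush: Bystander to be left alone: flat brush with wooden handle, 26 x 190 x 12 mm, lying on the bench just in front of the fixture plate (between it and the robot). Origin at the centre of its underside.
- parts_bin: Bystander to be left alone: open small-parts bin, 155 x 111 x 62 mm. Origin at the centre of its underside.
- marker: Bystander to be left alone: black marker pen, 136 mm long. Origin at the centre of its underside.
- spanner: Bystander to be left alone: open-ended spanner, 160 mm long, lying on the bench just left of the fixture plate. Origin at the centre of its underside.

How it is judged:
By the outcome, as a careful person would: the job done as asked, in the order asked, and still so for the second after the job is handed in, while the arm keeps its last pose, push and grip.
It also fails if it takes over 72 s, if anything falls off the work surface, if the arm or the gripper's body presses on something with over 40 N, if the wrist force passes 120 N, or if a joint passes its speed limit or range.

## Working session

There is one attempt and no reset: what is moved stays moved. The work goes in short steps, Python scripts to look and compute and a tool call to move; the robot and the scene stay as the last step left them, time stands still between calls to the robot, and variables do not carry over. Pictures are saved under pics/ and viewed, about 8 in all and at most 12, crops included, and the job is handed in when it is done.

Besides the shell and the picture viewer there is one more tool, called after "Call:" as name(argument=value, ...), one argument or row to a line, values as JSON. jog_arm: Moves the arm, as the interface text tells. Its arguments: {"type":"object","properties":{"rows":{"type":"string"},"gripper":{"type":"number"},"squeeze":{"type":"number"}},"required":["rows"]}

```bash
mkdir -p pics; ls; python3 - <<'E'
from rig import ctrl
import cv2,numpy as np
s=ctrl.state();print({k:np.round(v,3).tolist() for k,v in s.items()})
for n in("top","side"):
    d=ctrl.get_image(n);cv2.imwrite(f"pics/{n}0.png",d["image"][:,:,::-1]);np.savez(f"{n}0.npz",**d)
    print(n,d["intrinsics"].round(1).tolist(),d["world_from_camera"].round(3).tolist())
E
```

```text
pics
{'t': 0.0, 'joints': [-1.031, 0.508, -0.238, 1.501, 0.126, 1.149, -0.155], 'qvel': [0.001, -0.001, -0.001, -0.002, 0.0, 0.002, 0.001], 'joint_torque': [0.001, -62.06, -2.187, -24.966, 0.013, 0.012, -0.0], 'eef_pos': [0.263, 0.566, 0.23], 'eef_rot': [-3.14, 0.0, 2.707], 'wrist_force': [0.488, -0.114, -0.124], 'torque': [-0.003, -0.002, -0.005], 'gripper_width': 1.0}
top [[470.1, 0.0, 323.8], [0.0, 470.1, 199.8], [0.0, 0.0, 1.0]] [[-0.011, -0.993, 0.116, 0.353], [-1.0, 0.01, -0.01, 0.011], [0.009, -0.116, -0.993, 1.282], [0.0, 0.0, 0.0, 1.0]]
side [[374.7, 0.0, 324.2], [0.0, 374.7, 200.1], [0.0, 0.0, 1.0]] [[0.999, -0.015, 0.037, 0.483], [-0.039, -0.424, 0.905, -0.924], [0.002, -0.905, -0.425, 0.481], [0.0, 0.0, 0.0, 1.0]]
```

View pics/top0.png

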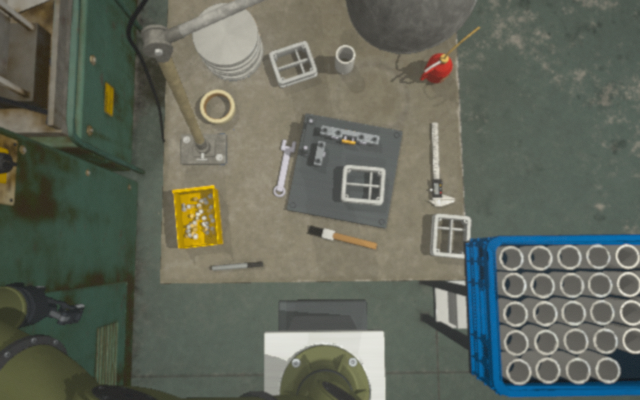

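View pics/side0.png

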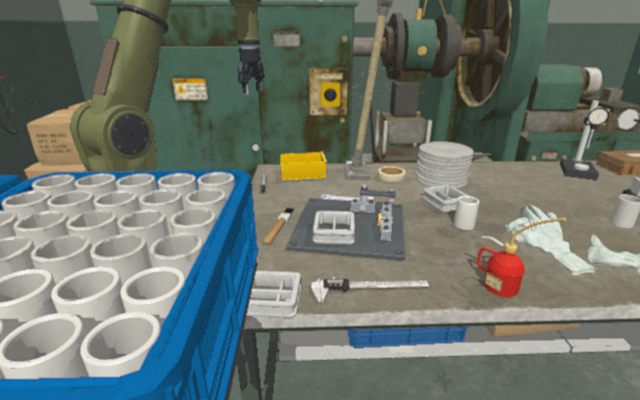

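The top view shows the plate (corners about (304,114), (402,130), (383,227), (286,210)), the fence at its far edge near (350,133), and the end stop near (319,153). The casting is askew at (363,185) and the brush is at (342,238).

```bash
cat > h.py <<'E'
import numpy as np,cv2
def load(n):return dict(np.load(n))
def ray(d,uv,z):
    K,T=d["intrinsics"],d["world_from_camera"]
    uv=np.atleast_2d(np.float64(uv));c=np.c_[uv,np.ones(len(uv))]@np.linalg.inv(K).T@T[:3,:3].T
    return T[:3,3]+c*((z-T[2,3])/c[:,2])[:,None]
def proj(d,P):
    K,T=d["intrinsics"],d["world_from_camera"]
    c=(np.atleast_2d(P)-T[:3,3])@T[:3,:3];p=c@K.T;return p[:,:2]/p[:,2:]
E
python3 - <<'E'
from h import *
d=load("top0.npz");im=d["image"]
hsv=cv2.cvtColor(im,cv2.COLOR_RGB2HSV)
for p in [(300,180),(340,220),(390,150),(345,170),(270,220),(410,180)]:print(p,im[p[1],p[0]],hsv[p[1],p[0]])
# bluish-grey plate: b>=r ; bench brownish r>b
r,b=im[:,:,0].astype(int),im[:,:,2].astype(int)
m=((b-r>-2)&(hsv[:,:,2]<120)).astype(np.uint8);roi=np.zeros_like(m);roi[105:235,275:412]=1;m*=roi
m=cv2.morphologyEx(m,cv2.MORPH_OPEN,np.ones((3,3)))
cs=cv2.findContours(m,cv2.RETR_EXTERNAL,cv2.CHAIN_APPROX_NONE)[0];c=max(cs,key=cv2.contourArea)
h=cv2.convexHull(c)[:,0];W=ray(d,h,.012)[:,:2]
print("plate",cv2.minAreaRect((W*1000).astype(np.float32)))
w=((im.min(2)>150)).astype(np.uint8);w2=np.zeros_like(w);w2[155:215,330:395]=w[155:215,330:395]
cs=cv2.findContours(w2,cv2.RETR_EXTERNAL,cv2.CHAIN_APPROX_NONE)[0];c2=max(cs,key=cv2.contourArea)
print("casting",cv2.minAreaRect((ray(d,c2[:,0],.042)[:,:2]*1000).astype(np.float32)))
o=im.copy();cv2.drawContours(o,[c,c2],-1,(255,0,0),1)
cv2.imwrite("pics/crop.png",cv2.resize(o[100:250,265:425,::-1],None,fx=4,fy=4,interpolation=cv2.INTER_NEAREST))
Z=d["range_z"];print(Z[0:60:15,350:470:30],Z[20,200:260:20], Z[100,180],Z[45,155])
E
```

```text
(300, 180) [ 97 102  98] [ 66  13 102]
(340, 220) [96 93 83] [23 35 96]
(390, 150) [ 97 100  99] [ 80   8 100]
(345, 170) [202 200 191] [ 25  14 202]
(270, 220) [138 131 111] [ 22  50 138]
(410, 180) [132 125 106] [ 22  50 132]
plate ((582.8473510742188, -60.38331604003906), (269.8451232910156, 269.92108154296875), 79.05966186523438)
casting ((538.0541381835938, -107.30914306640625), (111.7640380859375, 99.80960845947266), 84.40177154541016)
[[0.7403259  0.6891737  0.6754588  0.6823195 ]
 [0.77804637 0.707534   0.6923211  0.70058763]
 [1.3497801  0.7309664  0.7139902  0.7239774 ]
 [1.3425455  0.77326226 0.7486369  1.3483951 ]] [0.72372735 1.2264872  1.2268105 ] 0.9571264 0.74761677
```

View pics/crop.png

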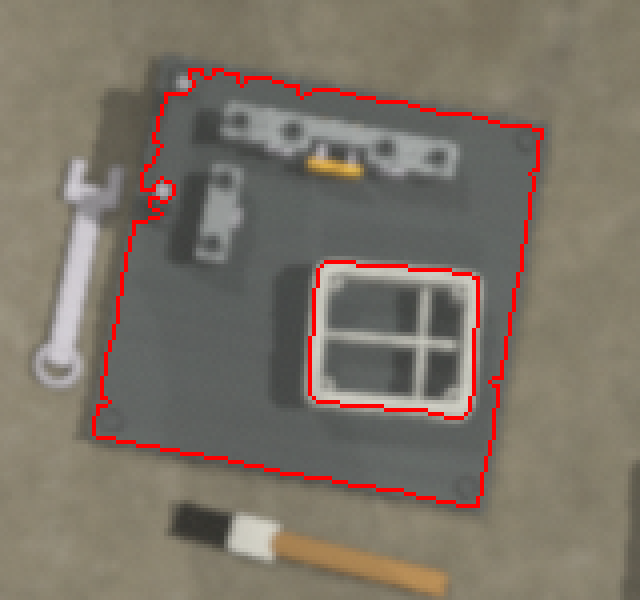

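The crop shows the plate outline, with the fence bar running from (225,110) to (455,165) and the brass ejector at (335,167). The end stop is at (220,215), with its button on its right side. The casting is at (395,340), about 5° askew to the fixture. The fixture yaw is about -10.7°. I'll retract past the lamp post and then swing over the work for a near look.

Call:
jog_arm(
  rows="-0.02 -0.027 0 0;-0.02 -0.027 0 0;-0.02 -0.027 0 0;-0.02 -0.027 0 0;-0.02 -0.027 0 0;-0.02 -0.027 0 0;-0.02 -0.027 0 0;-0.02 -0.027 0 0;-0.02 -0.027 0 0;-0.02 -0.027 0 0",
  gripper=0.06,
)

```text
t: 1.35
eef_pos: [0.3309, 0.2364, 0.2311]
eef_rot: [-3.141, -0.0, 2.707]
wrist_force: [0.5, 0.7, 0.1]
gripper_width: 0.703
```

Call:
jog_arm(
  rows="-0.026 -0.034 -0.008 0;-0.026 -0.034 -0.008 0;-0.026 -0.034 -0.008 0;-0.026 -0.034 -0.008 0;-0.026 -0.034 -0.008 0;-0.026 -0.034 -0.008 0;-0.026 -0.034 -0.008 0;-0.026 -0.034 -0.008 0;0 0 0 -7.1;0 0 0 -7.1",
)

```text
t: 2.6
eef_pos: [0.4047, -0.0971, 0.295]
eef_rot: [-3.142, -0.001, 2.957]
wrist_force: [-0.4, 0.2, -0.0]
gripper_width: 0.7
```

Call:
jog_arm(
  rows="-0.025 0.008 -0.005 0;-0.025 0.008 -0.005 0;-0.025 0.008 -0.005 0;-0.025 0.008 -0.005 0;-0.025 0.008 -0.005 0;0 0 0 0;0 0 0 0;0 0 0 0;0 0 0 0;0 0 0 0",
)

```text
t: 3.85
eef_pos: [0.535, -0.0806, 0.3205]
eef_rot: [3.142, 0.0, 2.954]
wrist_force: [0.5, 0.8, -0.2]
gripper_width: 0.697
```

```bash
python3 - <<'E'
from rig import ctrl
from h import *
d=ctrl.get_image("wrist");cv2.imwrite("pics/w1.png",d["image"][:,:,::-1]);np.savez("w1.npz",**d)
s=ctrl.state();print(s["joints"].round(3) if hasattr(s["joints"],'round') else s["joints"],s["eef_pos"],s["eef_rot"]);print(d["intrinsics"].round(1).tolist(),d["world_from_camera"].round(3).tolist())
E
```

```text
[ 0.014  0.312  0.128  1.567 -0.041  1.265  1.532] [ 0.53508822 -0.08061419  0.32044048] [3.14157874e+00 2.22675991e-04 2.95443380e+00]
[[331.0, 0.0, 325.0], [0.0, 331.0, 200.5], [0.0, 0.0, 1.0]] [[0.184, 0.933, 0.31, 0.455], [0.983, -0.175, -0.058, -0.065], [-0.0, 0.315, -0.949, 0.463], [0.0, 0.0, 0.0, 1.0]]
```

View pics/w1.png

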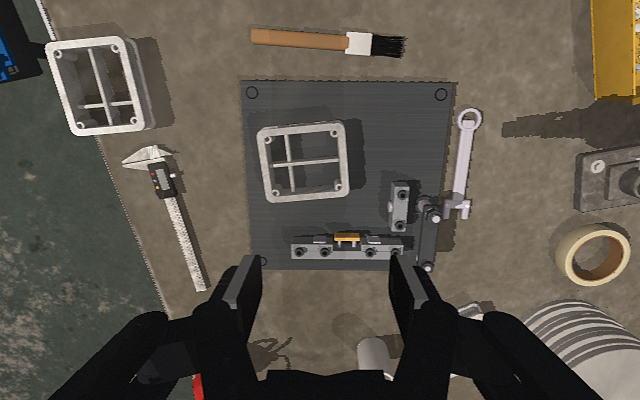

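Wrist view: the fixture appears nearly axis-aligned. The plate corners are about (243,80), (455,82) and (250,268), the casting is centred at (302,162), the fence bar runs (292..403, 250), the ejector is at (347,238) and the end-stop block is at (400,206).

```bash
cat > meas.py <<'E'
from h import *
def casting(d,roi,z=.042,thr=140):
    im=d["image"];x0,y0,x1,y1=roi
    m=np.zeros(im.shape[:2],np.uint8);m[y0:y1,x0:x1]=(im.min(2)>thr)[y0:y1,x0:x1]
    m=cv2.morphologyEx(m,cv2.MORPH_OPEN,np.ones((2,2)))
    c=max(cv2.findContours(m,cv2.RETR_EXTERNAL,cv2.CHAIN_APPROX_NONE)[0],key=cv2.contourArea)
    return c,cv2.minAreaRect((ray(d,c[:,0],z)[:,:2]*1000).astype(np.float32))
E
python3 - <<'E'
from meas import *
d=load("w1.npz");im=d["image"].astype(int);dif=im[:,:,0]-im[:,:,2]
g=cv2.GaussianBlur(dif.astype(np.float32),(5,5),0)
print(dif[120,225:260:3],dif[120,435:475:3],dif[60:100:3,300])
def cross(line,thr): # first index where below thr, subpixel
    for i in range(len(line)-1):
        if line[i]>=thr>line[i+1]:return i+(line[i]-thr)/(line[i]-line[i+1])
T=12
top=[(u,60+cross(g[60:110,u],T)) for u in range(262,430,6) if cross(g[60:110,u],T)]
lef=[(215+cross(g[v,215:265],T),v) for v in range(100,255,6) if cross(g[v,215:265],T)]
def fit(p,ax):
    W=ray(d,p,.012)[:,:2]
    for _ in range(3):
        k=np.polyfit(W[:,1-ax],W[:,ax],1);r=W[:,ax]-np.polyval(k,W[:,1-ax]);W=W[abs(r)<2*r.std()+1e-6]
    return k,r.std()
kt,rt=fit(top,0);kl,rl=fit(lef,1)   # x=k y+c front edge ; y=k x + c right edge
print("front yaw",-np.degrees(np.arctan(kt[0])),rt,"right yaw",np.degrees(np.arctan(kl[0])),rl)
# intersection = fixture (-215,-200)
A=np.array([[1,-kt[0]],[-kl[0],1]]);c=np.linalg.solve(A,[kt[1],kl[1]])
yaw=np.arctan(kl[0])
for yw in(yaw,-np.arctan(kt[0])):
    R=np.array([[np.cos(yw),-np.sin(yw)],[np.sin(yw),np.cos(yw)]]);print("origin",(c+R@[.215,.2]).round(4))
cc,r=casting(d,(250,110,360,210));print("casting",r)
o=d["image"].copy();cv2.imwrite("pics/w1c.png",cv2.resize(o[165:270,240:460,::-1],None,fx=3.6,fy=3.6,interpolation=cv2.INTER_CUBIC))
E
```

```text
[26 26 29 26 29 23  0 -1  0  2  2  4] [ 0  1 -1  1  1 19 30  9  6  4  2  3  2  6] [26 25 26 25 26 23 24  8  6  8  3  3  4  2]
front yaw -11.072490823334393 0.00021885446865169342 right yaw -11.155247311418725 7.04172006864386e-05
origin [ 0.6722 -0.0158]
origin [ 0.672  -0.0155]
casting ((539.2232666015625, -108.09019470214844), (111.76078033447266, 99.51319885253906), 84.61708068847656)
```

View pics/w1c.png

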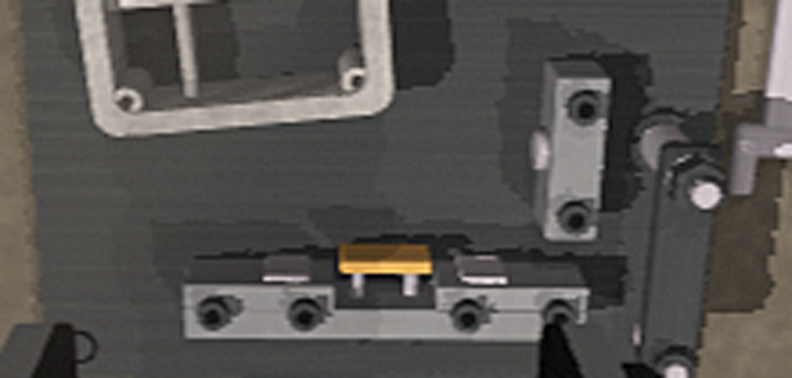

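```bash
cat >> h.py <<'E'
O=np.array([.6721,-.0157]);YAW=np.radians(-11.1)
RF=np.array([[np.cos(YAW),-np.sin(YAW)],[np.sin(YAW),np.cos(YAW)]])
f2w=lambda p:O+RF@np.asarray(p)
w2f=lambda p:RF.T@(np.asarray(p)[:2]-O)
E
python3 - <<'E'
from meas import *
d=load("w1.npz")
for n,p,z in(("ejector mid(347,233)",(-.006,-.057),.034),("button(388.6,206)",(-.05,0),.026),("bar left end(291,253)",(.003,-.137),.038)):
    print(n,proj(d,np.r_[f2w(p),z]).round(1))
c=np.array([.5392,-.1081]);print("casting in fixture",w2f(c).round(4),"tcp",w2f([.5351,-.0806]).round(4))
b=cv2.boxPoints(((539.2,-108.1),(113.2,99.2),84.6))/1000;print(np.array([w2f(q) for q in b]).round(4))
E
```

```text
ejector mid(347,233) [[347.4 237. ]]
button(388.6,206) [[388.7 206.2]]
bar left end(291,253) [[290.9 243.6]]
casting in fixture [-0.1126 -0.1163] tcp [-0.1219 -0.0901]
[[-0.1564 -0.1775]
 [-0.0576 -0.1677]
 [-0.0689 -0.055 ]
 [-0.1676 -0.0649]]
```

The button and bar end reproject to within a pixel, so the fixture pose is good. The casting's centre is at (-113,-116) mm in the fixture frame. First I'll descend behind its near edge.

Call:
jog_arm(
  rows="0.034 -0.013 0.02 0.4;0.034 -0.013 0.02 0;0 0 0.05 0;0 0 0.05 0;0 0 0.05 0;0 0 0.05 0;0 0 0.04 0;0 0 0.015 0;0 0 0.0105 0;0 0 0 0",
)

```text
t: 5.15
eef_pos: [0.4635, -0.0932, 0.0146]
eef_rot: [-3.142, -0.0, 2.948]
wrist_force: [0.5, -0.3, -0.1]
gripper_width: 0.701
```

```bash
python3 - <<'E'
from rig import ctrl
from h import *
d=ctrl.get_image("wrist");cv2.imwrite("pics/w2.png",d["image"][:,:,::-1]);s=ctrl.state();print(s["eef_pos"],s["eef_rot"],w2f(s["eef_pos"]),s["wrist_force"])
E
```

```text
[ 0.4638197  -0.09327638  0.01508248] [3.14158662e+00 3.53917939e-04 2.94755131e+00] [-0.18944878 -0.11622366] [ 0.06685937 -0.79531289 -0.32293578]
```

View pics/w2.png

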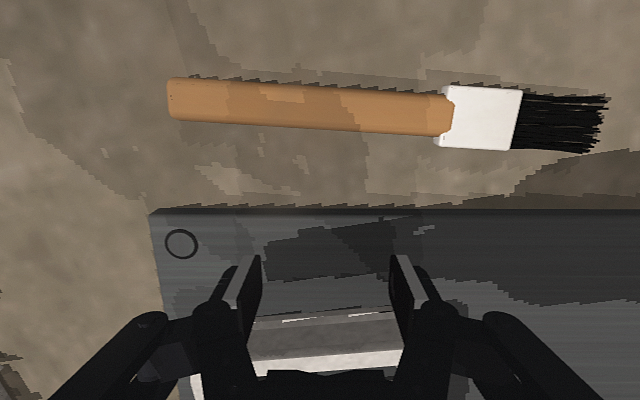

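The fingers stand clear between the brush and the casting, over the plate, with the casting's near edge at the bottom at (310,350). Next I push +x, which also squares the casting.

Call:
jog_arm(
  rows="-0.006 0 0 0;-0.006 0 0 0;-0.006 0 0 0;-0.006 0 0 0;-0.006 0 0 0;-0.006 0 0 0;-0.006 0 0 0;-0.006 0 0 0;-0.006 0 0 0;-0.006 0 0 0",
)

```text
t: 6.45
eef_pos: [0.5228, -0.1049, 0.0147]
eef_rot: [-3.142, -0.0, 2.948]
wrist_force: [-1.0, -0.4, -0.0]
gripper_width: 0.699
```

Call:
jog_arm(
  rows="-0.004 0 0 0;-0.003 0 0 0;-0.001 0 0 0;0 0 0 0;0.006 0 0 0;0.006 0 0 0;0 0 -0.05 0;0 0 -0.05 0;0 0 -0.05 0;0 0 -0.05 0",
)

```text
t: 7.7
eef_pos: [0.5177, -0.1038, 0.2165]
eef_rot: [3.142, -0.0, 2.948]
wrist_force: [1.6, 0.5, -0.4]
gripper_width: 0.7
```

```bash
python3 - <<'E'
from rig import ctrl
from meas import *
d=ctrl.get_image("wrist");cv2.imwrite("pics/w3.png",d["image"][:,:,::-1]);np.savez("w3.npz",**d);s=ctrl.state();print(s["eef_pos"],w2f(s["eef_pos"]),s["wrist_force"])
E
```

```text
[ 0.52058544 -0.10464456  0.22285687] [-0.13155635 -0.11645052] [ 2.80425318 -0.97823618  4.42229536]
```

View pics/w3.png

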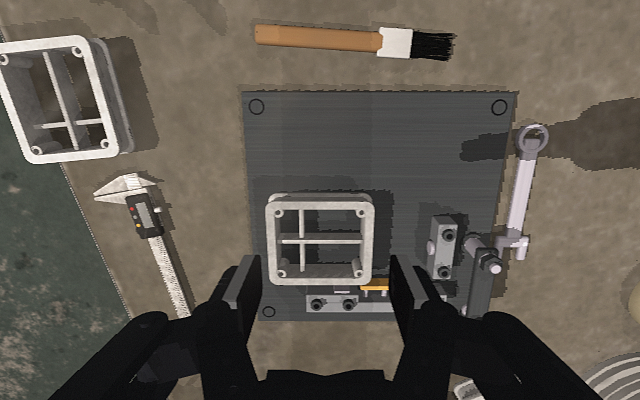

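The casting now sits square at (320,238), close to the ejector at (375,285), with its right side still short of the button at (432,247). I'll measure it, then swing the tool round to the right side.

```bash
python3 - <<'E'
from meas import *
d=load("w3.npz")
c,r=casting(d,(258,185,382,289));print(r,w2f(np.array(r[0])/1000))
E
```

```text
((586.1964111328125, -121.66632843017578), (111.69268035888672, 104.03682708740234), 78.99723815917969) [-0.06389572 -0.12052231]
```

Call:
jog_arm(
  rows="-0.036 -0.042 0 0;-0.036 -0.042 0 0;0 0 0 10.5;0 0 0 10.5;0 0 0 10.5;0 0 0 10.5;0 0 0 10.5;0 0 0 10.5;0 0 0 10.5;0 0 0 10.5",
)

```text
t: 9.0
eef_pos: [0.5724, -0.2001, 0.2144]
eef_rot: [-3.141, -0.0, 1.475]
wrist_force: [0.4, -0.2, -0.0]
gripper_width: 0.704
```

Call:
jog_arm(
  rows="0 0 0 6;0 0 0.03 0;0 0 0.05 0;0 0 0.05 0;0 0 0.04 0;0 0 0.015 0;0 0 0 0;0 0 0 0;0 0 0 0;0 0 0 0",
)

```text
t: 10.25
eef_pos: [0.5735, -0.2004, 0.0308]
eef_rot: [3.14, 0.0, 1.377]
wrist_force: [0.3, 0.8, -0.3]
gripper_width: 0.704
```

```bash
python3 - <<'E'
from rig import ctrl
from meas import *
s=ctrl.state();print(s["eef_pos"],s["eef_rot"],w2f(s["eef_pos"]),s["wrist_force"],s["joints"])
E
```

```text
[ 0.57349517 -0.20043973  0.03078801] [3.13994366e+00 8.88797701e-05 1.37693791e+00] [-0.06119374 -0.20026734] [ 0.30663669  0.82716851 -0.29269126] [ 0.02584269  0.74092257  0.45121695  1.78153403 -0.46087575  0.72380061
  0.53103102]
```

Call:
jog_arm(
  rows="0 0 0.0155 0;0 0 0 0;0.0085 0 0 0;0.0085 0 0 0;0.0085 0 0 0;0.0085 0 0 0;0.0085 0 0 0;0.0085 0 0 0;0.0085 0 0 0;0.0085 0 0 0",
)

```text
t: 11.5
eef_pos: [0.5863, -0.1331, 0.0144]
eef_rot: [3.141, 0.0, 1.377]
wrist_force: [-0.4, -0.8, 0.9]
gripper_width: 0.703
```

Call:
jog_arm(
  rows="0.002 0 0 0;0.001 0 0 0;0.001 0 0 0;0 0 0 0;0 0 0 0;0 0 0 0;0 0 0 0;0 0 0 0;0 0 0 0;0 0 0 0",
)

```text
t: 12.75
eef_pos: [0.5869, -0.1297, 0.0143]
eef_rot: [3.142, 0.0, 1.377]
wrist_force: [0.5, -0.5, -0.6]
gripper_width: 0.701
```

```bash
python3 - <<'E'
from rig import ctrl
from meas import *
s=ctrl.state();print(w2f(s["eef_pos"]),s["eef_pos"][2],RF.T@s["wrist_force"][:2])
d=ctrl.get_image("top");np.savez("t4.npz",**d);cv2.imwrite("pics/t4.png",cv2.resize(d["image"][90:240,270:430,::-1],None,fx=4,fy=4))
E
```

```text
[-0.06169416 -0.12826501] 0.014273248858553567 [ 0.60732306 -0.37706132]
```

Call:
jog_arm(
  rows="0.001 0 0 0;0.001 0 0 0;0.001 0 0 0;0.0005 0 0 0;0 0 0 0;0 0 0 0;0.0005 0 0 0;0 0 0 0;0 0 0 0;0 0 0 0",
)

```text
t: 14.05
eef_pos: [0.5873, -0.1267, 0.0143]
eef_rot: [-3.142, 0.001, 1.376]
wrist_force: [-1.2, -5.9, -0.8]
gripper_width: 0.702
```

Call:
jog_arm(
  rows="0.0005 0 0 0;0 0 0 0;0 0 0 0;0.0005 0 0 0;0 0 0 0;0 0 0 0;0 0 0 0;0 0 0 0;0 0 0 0;0 0 0 0",
)

```text
t: 15.3
eef_pos: [0.5873, -0.1268, 0.0143]
eef_rot: [3.142, 0.002, 1.375]
wrist_force: [-1.9, -7.3, -0.5]
gripper_width: 0.703
```

```bash
python3 - <<'E'
from rig import ctrl
from meas import *
s=ctrl.state();print(w2f(s["eef_pos"]),s["eef_pos"][2],RF.T@s["wrist_force"][:2])
d=ctrl.get_image("top");np.savez("t4.npz",**d);cv2.imwrite("pics/t4.png",cv2.resize(d["image"][90:240,270:430,::-1],None,fx=4,fy=4))
E
```

```text
[-0.06187219 -0.12532035] 0.014344329428124865 [-0.43240987 -7.53569368]
```

The casting touched the end stop with 7 N, 1 mm from the predicted point. I'll back off, lift, and go round to the near side.

Call:
jog_arm(
  rows="-0.01 0 0 0;-0.01 0 0 0;0 0 -0.04 0;0 0 -0.05 0;0 0 -0.05 0;0.036 -0.04 0 0;0.036 -0.04 0 0;0.037 0 0 0;0 0 0 -10.5;0 0 0 -10.5",
)

```text
t: 16.6
eef_pos: [0.5265, -0.021, 0.1545]
eef_rot: [3.141, -0.001, 1.751]
wrist_force: [0.3, -0.2, 0.2]
gripper_width: 0.701
```

Call:
jog_arm(
  rows="0 0 0 -10.5;0 0 0 -10.5;0 0 0 -10.5;0 0 0 -10.5;0 0 0 -10.5;0 0 0 -10.5;0 0 0 -6;0 0 0 0;0 0 0 0;0 0 0 0",
)

```text
t: 17.85
eef_pos: [0.5265, -0.022, 0.1543]
eef_rot: [-3.142, -0.0, 2.946]
wrist_force: [0.3, -0.8, -0.3]
gripper_width: 0.701
```

```bash
python3 - <<'E'
from rig import ctrl
from meas import *
s=ctrl.state();print(w2f(s["eef_pos"]),s["eef_pos"],np.degrees(s["eef_rot"][2]),RF.T@s["wrist_force"][:2])
d=ctrl.get_image("wrist");np.savez("w5.npz",**d);cv2.imwrite("pics/w5.png",d["image"][:,:,::-1])
E
```

```text
[-0.14171077 -0.03417961] [ 0.52645994 -0.02195777  0.15429526] 168.81236772081652 [ 0.48331697 -0.6839429 ]
```

View pics/w5.png

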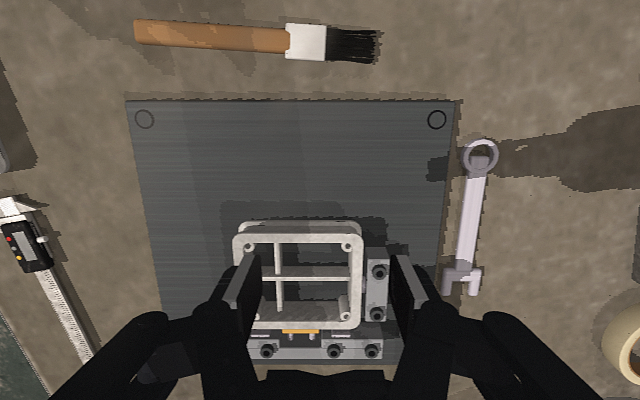

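The casting lies square, its right side at the button (362,285) and its front edge just at the ejector (300,330). I centre the tool on it, lower, and push.

Call:
jog_arm(
  rows="0 -0.0225 0 0.1;0 0 0.05 0;0 0 0.05 0;0 0 0.03 0;0 0 0.0095 0;0 0 0 0;-0.005 0 0 0;-0.005 0 0 0;-0.005 0 0 0;-0.004 0 0 0",
)

```text
t: 19.15
eef_pos: [0.5414, -0.0478, 0.0151]
eef_rot: [3.141, 0.001, 2.946]
wrist_force: [-0.1, 0.0, -0.5]
gripper_width: 0.704
```

Call:
jog_arm(
  rows="-0.001 0 0 0;-0.001 0 0 0;-0.001 0 0 0;-0.001 0 0 0;-0.001 0 0 0;-0.001 0 0 0;0 0 0 0;0 0 0 0;0 0 0 0;0 0 0 0",
)

```text
t: 20.4
eef_pos: [0.5468, -0.0489, 0.0149]
eef_rot: [3.142, 0.0, 2.946]
wrist_force: [0.1, 0.0, 0.2]
gripper_width: 0.701
```

```bash
cat > st.py <<'E'
from rig import ctrl
from meas import *
s=ctrl.state();print(w2f(s["eef_pos"]).round(5),s["eef_pos"][2],np.degrees(s["eef_rot"][2]),(RF.T@s["wrist_force"][:2]).round(2),s["torque"],s["t"])
E
python3 st.py
```

```text
[-0.11656 -0.05674] 0.014855962248091197 168.78785385677938 [0.07 0.03] [-0.01386159  0.0063263  -0.02937367] 20.4
```

Call:
jog_arm(
  rows="-0.001 0 0 0;-0.001 0 0 0;-0.001 0 0 0;-0.001 0 0 0;-0.001 0 0 0;0 0 0 0;0 0 0 0;0 0 0 0;0 0 0 0;0 0 0 0",
)

```text
t: 21.65
eef_pos: [0.5488, -0.0494, 0.0144]
eef_rot: [-3.141, -0.005, 2.946]
wrist_force: [-7.1, 1.8, 6.3]
gripper_width: 0.702
```

Call:
jog_arm(
  rows="-0.0005 0 0 0;-0.0005 0 0 0;-0.0005 0 0 0;-0.0005 0 0 0;-0.0005 0 0 0;-0.0005 0 0 0;0 0 0 0;0 0 0 0;0 0 0 0;0 0 0 0",
)

```text
t: 22.9
eef_pos: [0.5506, -0.0497, 0.0144]
eef_rot: [-3.141, -0.007, 2.946]
wrist_force: [-10.3, 2.3, 7.8]
gripper_width: 0.703
```

```bash
python3 st.py
```

```text
[-0.11266 -0.0568 ] 0.014355221932538118 168.79562136231038 [-10.5    0.26] [0.367499   2.04975026 0.00213939] 22.9
```

Call:
jog_arm(
  rows="0 0 -0.0005 0;-0.0005 0 0 0;-0.0005 0 0 0;-0.0005 0 0 0;-0.0005 0 0 0;0 0 0 0;0 0 0 0;0 0 0 0;0 0 0 0;0 0 0 0",
)

```text
t: 24.15
eef_pos: [0.5518, -0.05, 0.0144]
eef_rot: [-3.141, -0.009, 2.946]
wrist_force: [-11.1, 2.8, 5.2]
gripper_width: 0.705
```

```bash
python3 st.py
```

```text
[-0.1114  -0.05682] 0.01439511199926101 168.80032126619258 [-11.45   0.58] [ 0.49451389  2.13743352 -0.0131723 ] 24.15
```

Call:
jog_arm(
  rows="0 0 -0.0005 0;-0.0005 0 -0.0005 0;-0.0005 0 0 0;0 0 0 0;-0.0005 0 0 0;-0.0005 0 0 0;0 0 0 0;0 0 0 0;0 0 0 0;0 0 0 0",
)

```text
t: 25.4
eef_pos: [0.5528, -0.0502, 0.0146]
eef_rot: [-3.141, -0.011, 2.946]
wrist_force: [-11.6, 2.4, -0.4]
gripper_width: 0.701
```

```bash
python3 st.py
```

```text
[-0.11038 -0.05684] 0.014621734445555555 168.80179730412527 [-11.84   0.1 ] [ 0.49859716  2.22382864 -0.07071093] 25.4
```

Call:
jog_arm(
  rows="-0.0005 0 0 0;-0.0005 0 0 0;-0.0005 0 0 0;-0.0005 0 0 0;0 0 0 0;0 0 0 0;0 0 0 0;0 0 0 0;0 0 0 0;0 0 0 0",
)

```text
t: 26.65
eef_pos: [0.5528, -0.0502, 0.0145]
eef_rot: [-3.141, -0.015, 2.946]
wrist_force: [-15.9, 3.2, 3.8]
gripper_width: 0.704
```

```bash
python3 st.py
```

```text
[-0.11039 -0.05681] 0.014481044852717638 168.80407949466215 [-16.26   0.03] [ 0.77871918  3.23407404 -0.08076759] 26.65
```

It is seated: the TCP stopped moving while the force climbed to 16 N. I'll add a little more push, relieve the vertical load, and bias slightly towards the end stop so no gap remains there.

Call:
jog_arm(
  rows="0 0 -0.0005 0;-0.0005 0 -0.0003 0;-0.0005 0 0 0;0 0.0005 0 0;0 0.0005 0 0;0 0.0005 0 0;0 0 0 0;0 0 0 0;0 0 0 0;0 0 0 0",
)

```text
t: 27.9
eef_pos: [0.5529, -0.0501, 0.0147]
eef_rot: [-3.14, -0.017, 2.945]
wrist_force: [-17.9, 0.2, 1.2]
gripper_width: 0.701
```

```bash
python3 st.py; python3 - <<'E'
from rig import ctrl
from meas import *
a=ctrl.get_image("top");b=ctrl.get_image("side");np.savez("t6.npz",**a);np.savez("s6.npz",**b)
for n,d in(("top",a),("side",b)):
    uv=proj(d,np.r_[f2w((-.04,-.05)),.03])[0].astype(int);u,v=uv
    c=d["image"][v-40:v+40,u-50:u+50,::-1]
    cv2.imwrite(f"pics/{n}6.png",cv2.resize(c,None,fx=4,fy=4,interpolation=cv2.INTER_CUBIC))
A,B=[cv2.imread(f"pics/{n}6.png") for n in("top","side")];cv2.imwrite("pics/both6.png",np.hstack([A,B]));print(A.shape)
E
```

```text
[-0.11037 -0.05671] 0.014745730841252358 168.7418389742882 [-17.58  -3.29] [ 0.30714934  3.5144417  -0.04124283] 27.9
(320, 400, 3)
```

View pics/both6.png

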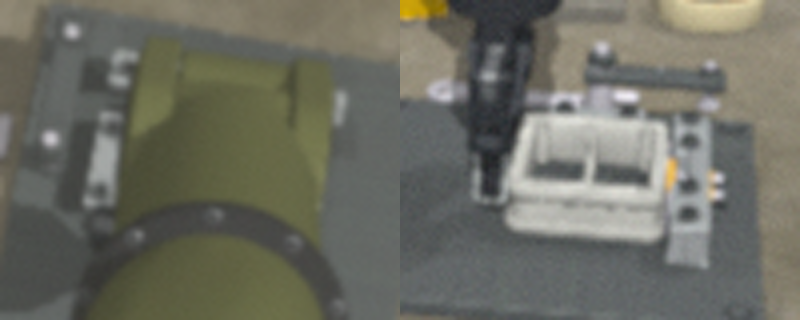

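The side view (right half) shows the casting tight against the fence bar, with the finger pressing on its near edge at (490,180) and only a thin brass line at (672,172). The arm hides the casting in the top view. One small extra y nudge, above what friction could hold, will settle the end-stop question.

Call:
jog_arm(
  rows="-0.0005 0 0 0;-0.0002 0 -0.0002 0;0 0.0005 0 0;0 0.0003 0 0;0 0 0 0;0 0 0 0;0 0 0 0;0 0 0 0;0 0 0 0;0 0 0 0",
)

```text
t: 29.25
eef_pos: [0.5529, -0.05, 0.0147]
eef_rot: [-3.139, -0.018, 2.945]
wrist_force: [-18.8, -1.3, 0.9]
gripper_width: 0.705
```

```bash
python3 st.py; python3 - <<'E'
from rig import ctrl
from meas import *
d=ctrl.get_image("wrist");o=d["image"];print(proj(d,np.array([np.r_[f2w(p),z] for p,z in [((-.0992,0),.042),((-.0992,-.1132),.042),((-.0992,0),.012),((-.05,0),.026),((-.083,.004),.038)]])).round(0).tolist())
cv2.imwrite("pics/w7.png",o[200:400,:,::-1])
E
```

```text
[-0.11039 -0.05666] 0.014732060868173733 168.714637852776 [-18.19  -4.86] [ 0.03244295  3.81997449 -0.00382218] 29.25
[[460.0, 322.0], [189.0, 322.0], [437.0, 283.0], [436.0, 383.0], [461.0, 347.0]]
```

View pics/w7.png

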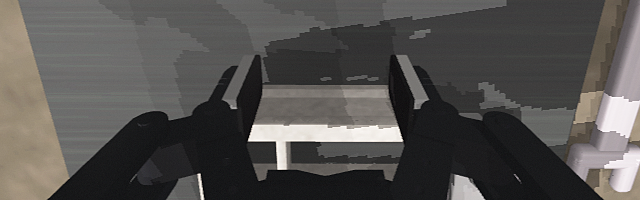

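With 4.9 N towards the stop, the y position moved only 0.05 mm, so the casting rests on the end-stop button. The wrist view shows the near top edge at row 325, where home predicts 322. I'll ease the y bias a little and hold.

Call:
jog_arm(
  rows="-0.0003 -0.0005 0 0;0 0 0 0;0 0 0 0;0 0 0 0;0 0 0 0;0 0 0 0;0 0 0 0;0 0 0 0;0 0 0 0;0 0 0 0",
)

```text
t: 30.55
eef_pos: [0.5529, -0.0501, 0.0147]
eef_rot: [-3.139, -0.019, 2.945]
wrist_force: [-19.6, 0.8, 1.2]
gripper_width: 0.703
```

Call:
jog_arm(
  rows="0 0 0 0;0 0 0 0;0 0 0 0;0 0 0 0;0 0 0 0;0 0 0 0;0 0 0 0;0 0 0 0;0 0 0 0;0 0 0 0",
)

```text
t: 31.8
eef_pos: [0.5528, -0.0501, 0.0147]
eef_rot: [-3.139, -0.019, 2.945]
wrist_force: [-19.9, 0.2, 1.0]
gripper_width: 0.701
```

Call:
jog_arm(
  rows="0 0 0 0;0 0 0 0;0 0 0 0;0 0 0 0;0 0 0 0;0 0 0 0;0 0 0 0;0 0 0 0;0 0 0 0;0 0 0 0",
)

```text
t: 33.05
eef_pos: [0.5529, -0.0501, 0.0147]
eef_rot: [-3.139, -0.019, 2.945]
wrist_force: [-19.4, 0.7, 1.8]
gripper_width: 0.699
```

Call:
jog_arm(
  rows="0 0 0 0;0 0 0 0;0 0 0 0;0 0 0 0;0 0 0 0;0 0 0 0;0 0 0 0;0 0 0 0;0 0 0 0;0 0 0 0",
)

```text
t: 34.3
eef_pos: [0.5528, -0.0501, 0.0147]
eef_rot: [-3.139, -0.019, 2.945]
wrist_force: [-19.9, 1.1, 1.7]
gripper_width: 0.7
```

```bash
python3 st.py; python3 - <<'E'
from rig import ctrl
from meas import *
# bystanders: compare side images start vs now, outside arm/fixture
a=load("side0.npz")["image"];b=load("s6.npz")["image"]
df=cv2.absdiff(a,b).max(2)
for n,(x0,y0,x1,y1) in dict(caliper=(310,275,430,305),next=(250,270,300,315),brush=(262,205,293,245),spanner=(320,192,362,204),marker=(258,172,268,195),bin=(280,150,328,182)).items():
    print(n,(df[y0:y1,x0:x1]>40).mean().round(3))
E
```

```text
[-0.1104 -0.0567] 0.01470232521358877 168.73004049906473 [-19.7   -2.77] [ 0.28761536  3.91418204 -0.0536509 ] 34.3
caliper 0.0
next 0.0
brush 0.0
spanner 0.512
marker 0.0
bin 0.302
```

```bash
python3 - <<'E'
from h import *
for n,uv in(("w1.npz",(469,117)),("w5.npz",(481,157))):print(ray(load(n),uv,.004).round(3))
from rig import ctrl
print(ctrl.sign_off())
E
```

```text
[[0.525 0.119 0.004]]
[[0.529 0.12  0.004]]
the job is handed in; nothing more can be done
None
```

The casting is seated in the fixture corner, and I handed the job in with the arm still pressing. I pushed it in +x to square it, then +y onto the end-stop button, then back in +x against the ejector until it met the fence pads.

- **Fence:** the tool stopped moving at the expected home position while the force rose, so the casting is on the pads. It was held at about 19.5–20 N for about 5 s before hand-in.
- **End stop:** pushing towards it with 4.9 N moved the tool only 0.05 mm, so the casting rests on the button. I left about 3 N of bias towards it.
- **Ejector:** I take it as level from the tool position and forces. The side view showed only a thin brass line, and the arm hid the corner in the top view, so I had no direct look.
- **Last wrist view:** the casting's near edge was 3 pixels (about 1 mm) from the predicted home line, within the camera calibration.
- **Bystanders:** the caliper, second casting, brush and marker show no change. The arm hides the spanner and the bin in the last side view. The spanner measured within 4 mm of its earlier position, read from hand-picked pixels. I did not check the bin again; the arm only passed well above it.

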